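# Put the packing stock away in the drawer

### The job

Pull the packing bench's drawer right out to its stop, put every loose tape roll and every loose carton into the drawer compartment that is marked by the same kind of thing glued on top of the unit above it, nothing stacked, and then push the drawer fully home. Leave the tape cutter, the stapler and the knife where they are.

Things in the scene. Friction and masses are not known exactly. Their poses are not given: they have to be found in the camera images.
- roll1: Kraft paper tape roll, lying flat on the bench: a ring 62 mm outside diameter, 38 mm hole, 48 mm high, about 120 g, brown. Origin: centre of its underside, z axis up along the hole. May be absent.
- roll2: Kraft paper tape roll, lying flat on the bench: a ring 62 mm outside diameter, 38 mm hole, 48 mm high, about 120 g, brown. Origin: centre of its underside, z axis up along the hole. May be absent.
- roll3: Kraft paper tape roll, lying flat on the bench: a ring 62 mm outside diameter, 38 mm hole, 48 mm high, about 120 g, brown. Origin: centre of its underside, z axis up along the hole. May be absent.
- carton1: Small closed kraft carton of staples, brown with a lighter paper band round its middle: 62 mm long (its x axis), 42 mm wide (y), 38 mm high (z), about 150 g. Origin: centre of its underside. May be absent.
- carton2: Small closed kraft carton of staples, brown with a lighter paper band round its middle: 62 mm long (its x axis), 42 mm wide (y), 38 mm high (z), about 150 g. Origin: centre of its underside. May be absent.
- carton3: Small closed kraft carton of staples, brown with a lighter paper band round its middle: 62 mm long (its x axis), 42 mm wide (y), 38 mm high (z), about 150 g. Origin: centre of its underside. May be absent.
- cabinet: Low grey steel drawer unit fixed on the bench, left of the stock, 250 mm deep (x), 290 mm wide (y), 96 mm high, with one green-fronted drawer that comes out along the unit's -x, towards the robot. Origin: on the bench under the middle of its front; x from the front to the back, y to the left as seen from the robot. It stands turned about the vertical by some 0.15 to 0.45 rad.
- drawer (a joint): How far the drawer is out, m: 0 fully home, 0.218 at its stop. It slides stiffly with about 2 N plus 8 N s/m, stays where it is left, and starts shut or a little ajar.
- handle (a point): Middle of the drawer's handle, a level round steel bar 11 mm thick and 130 mm long, along the unit's y, its centre 40 mm in front of the drawer's front and 70 mm above the bench. Moves with the drawer. Axes as the unit's. The unit's top stands 26 mm above the bar's centre.
- bay_left (a point): On the floor of the drawer's left (+y) compartment, midway across, 30 mm behind the front panel's inner face; moves with the drawer, axes as the unit's. Inside 218 mm (x) by 125 mm (y); floor 18 mm above the bench. Side, back and middle walls rise 46 mm above the floor, 6 mm thick; the front panel (15 mm thick) rises 69 mm. With the drawer at its stop it is all open from above.
- bay_right (a point): The same for the right (-y) compartment; the two points are 131 mm apart. When the drawer is home only 68 mm of height is free above the floors, so nothing fits stacked.
- sample_roll: A tape roll like the others, glued as a label on top of the drawer unit, 50 mm left or right of the middle, 100 mm behind its front: the compartment on that side is for tape rolls. Not to be handled. Origin: centre of its underside.
- sample_carton: A carton like the others, glued as a label on top of the drawer unit on the other side, 50 mm from the middle: the compartment on that side is for cartons. Not to be handled. Origin: centre of its underside.
- tape_cutter: Bystander among the stock: low yellow tape cutter, 85 x 38 mm, 44 mm high, loose. Origin: centre of its underside, long axis x.
- stapler: Bystander among the stock: black hand stapler, 100 x 30 mm, 40 mm high, loose. Origin: centre of its underside, long axis x.
- knife: Bystander: grey utility knife lying flat, 160 x 22 x 17 mm, loose. Origin: underside, centre of its 130 mm handle, long axis x.

How it is judged (in metres and radians):
On the way, in this order (a step that is already met when the one before it is completed fails the run):
1. the drawer is pulled out to its stop (more than 210 mm) (value of joint drawer above 0.21 m), for 0.2 s.
2. every roll and carton present lies in its own kind's compartment (((y of sample_roll in the frame of cabinet above 0 m and x of roll1 in the frame of bay_left between -0.03 and 0.188 m and y of roll1 in the frame of bay_left between -0.0625 and 0.0625 m and z of roll1 in the frame of bay_left between -0.01 and 0.045 m) or (y of sample_roll in the frame of cabinet below 0 m and x of roll1 in the frame of bay_right between -0.03 and 0.188 m and y of roll1 in the frame of bay_right between -0.0625 and 0.0625 m and z of roll1 in the frame of bay_right between -0.01 and 0.045 m)) and ((y of sample_roll in the frame of cabinet above 0 m and x of roll2 in the frame of bay_left between -0.03 and 0.188 m and y of roll2 in the frame of bay_left between -0.0625 and 0.0625 m and z of roll2 in the frame of bay_left between -0.01 and 0.045 m) or (y of sample_roll in the frame of cabinet below 0 m and x of roll2 in the frame of bay_right between -0.03 and 0.188 m and y of roll2 in the frame of bay_right between -0.0625 and 0.0625 m and z of roll2 in the frame of bay_right between -0.01 and 0.045 m)) and ((y of sample_roll in the frame of cabinet above 0 m and x of roll3 in the frame of bay_left between -0.03 and 0.188 m and y of roll3 in the frame of bay_left between -0.0625 and 0.0625 m and z of roll3 in the frame of bay_left between -0.01 and 0.045 m) or (y of sample_roll in the frame of cabinet below 0 m and x of roll3 in the frame of bay_right between -0.03 and 0.188 m and y of roll3 in the frame of bay_right between -0.0625 and 0.0625 m and z of roll3 in the frame of bay_right between -0.01 and 0.045 m)) and ((y of sample_carton in the frame of cabinet above 0 m and x of carton1 in the frame of bay_left between -0.03 and 0.188 m and y of carton1 in the frame of bay_left between -0.0625 and 0.0625 m and z of carton1 in the frame of bay_left between -0.01 and 0.045 m) or (y of sample_carton in the frame of cabinet below 0 m and x of carton1 in the frame of bay_right between -0.03 and 0.188 m and y of carton1 in the frame of bay_right between -0.0625 and 0.0625 m and z of carton1 in the frame of bay_right between -0.01 and 0.045 m)) and ((y of sample_carton in the frame of cabinet above 0 m and x of carton2 in the frame of bay_left between -0.03 and 0.188 m and y of carton2 in the frame of bay_left between -0.0625 and 0.0625 m and z of carton2 in the frame of bay_left between -0.01 and 0.045 m) or (y of sample_carton in the frame of cabinet below 0 m and x of carton2 in the frame of bay_right between -0.03 and 0.188 m and y of carton2 in the frame of bay_right between -0.0625 and 0.0625 m and z of carton2 in the frame of bay_right between -0.01 and 0.045 m)) and ((y of sample_carton in the frame of cabinet above 0 m and x of carton3 in the frame of bay_left between -0.03 and 0.188 m and y of carton3 in the frame of bay_left between -0.0625 and 0.0625 m and z of carton3 in the frame of bay_left between -0.01 and 0.045 m) or (y of sample_carton in the frame of cabinet below 0 m and x of carton3 in the frame of bay_right between -0.03 and 0.188 m and y of carton3 in the frame of bay_right between -0.0625 and 0.0625 m and z of carton3 in the frame of bay_right between -0.01 and 0.045 m))), for 0.2 s.
At the end, for the whole second after the job is handed in: Each roll and carton present lies at rest with its origin inside the compartment of its kind (the one under the sample of that kind) and less than 45 mm above the compartment's floor, and the drawer is home to within 6 mm (all of step 2 and value of joint drawer below 0.006 m and linear speed of each of roll1, roll2, roll3, carton1, carton2, carton3 below 0.03 m/s); the robot touches nothing.
It fails at once if the tape cutter is moved more than 60 mm (distance of tape_cutter from where it was at the start of the episode above 0.06 m).
It fails at once if the stapler is moved more than 60 mm (distance of stapler from where it was at the start of the episode above 0.06 m).
It fails at once if the knife is moved more than 60 mm (distance of knife from where it was at the start of the episode above 0.06 m).
Of roll1, roll2, roll3, carton1, carton2, carton3 only 4 to 6 are there at a start; the rules pass over those that are not, and their reading is None.
At some moment in a run one of roll1, roll2, roll3, carton1, carton2, carton3 may be knocked a few centimetres aside while the robot is not near it.
Once in a run the grip may slacken for a moment while it holds something.
It also fails if it takes over 210 s, if anything falls off the work surface, if the arm or the gripper's body presses on something with over 40 N, if the wrist force passes 120 N, or if a joint passes its speed limit or range.

### The arm

A 6-joint arm with a two-finger parallel gripper is mounted at the origin on the work surface. World frame = base frame: x ahead of the robot, y to its left, z up, the work surface at z = 0. Lengths are in mm, angles in degrees, forces in N, time in s.
With the tool pointing down it reaches from about 300 to 850 mm from the base axis. Payload 4.2 kg.
Tool frame: the origin (TCP) lies midway between the tips of the shut fingers; the grasp point (between the pads) lies 19 mm behind it; z points along the fingers, y is the line along which they close (so a half turn about z gives the same grasp; the last joint's range is limited). The gripper opens to 91 mm and grips with 3 to 60 N. Pads are 32 mm wide; open, the fingers measure 118 mm over their backs; the gripper's body (76 mm by 178 mm) begins 60 mm behind the grasp point.
Start: joints at [65.489, 18.312, 89.639, -0, 72.044, -1.146], TCP at [228.044, 527.863, 213.976] pointing down, gripper open.
Joint ranges: [-177.97, 177.97], [-48.28, 115.42], [12.27, 149.76], [-77.06, 257.06], [2.81, 150.46], [-146.56, 146.56]. Speed limits (degrees/s): [147.25, 147.25, 180, 180, 180, 180].

### API

Orientations are given as [roll, pitch, yaw] about the fixed x, y, z axes, in that order (R = Rz(yaw) Ry(pitch) Rx(roll)).
In Python, from workcell import env gives the robot as it stands.
- The arm moves only by the shell command python3 drive.py 'ROWS' [OPENING] [FORCE]. ROWS is a JSON list of rows, 1 to 8 of them, each an object with the fields dx, dy, dz (the shift in shares of the most that a row can go, 1 being 50 mm), drx, dry, drz (a rotation vector in units of 10 degrees); a field left out counts as zero; each row shifts and turns the commanded pose from where the row before left it, along the tool's axes as they then stand; what a row does not reach is not made up. A row lasts 1/10 s, in which the tool goes at most 50 mm and 8.59 degrees, less where a joint would pass 70% of its speed; a pose out of reach is approached as far as the arm can. OPENING is the finger opening in mm, set as the command begins (- or left out keeps the last). The fingers move at their own pace and stop on an object; FORCE is the grip in N (left out, the last holds). Time passes only in rows, so rows that do not move let the fingers close. It prints the time, the measured TCP pose, the force, the opening and the grip force at its end. Input that does not fit is refused with a message, and nothing moves.
- env.state(): the state, without advancing time (a new reading comes with each control period).
- env.grab_frame(name): name is "side" or "top" or "wrist"; returns the picture (420x560x3 uint8, blue, green, red); there is no depth.
- env.camera_model(name): a dict with "fx", "fy", "cx", "cy" (pixels), "D" ([k1, k2, p1, p2, k3] as OpenCV has them; the pictures are not rectified), "T" (4x4, takes a point from camera to world coordinates). Camera axes: x right, y up, looking along -z (the intrinsics and any distortion apply to the point x, -y, -z); pixel columns grow to the right and rows downward; lengths in mm; the calibration is good to about 2 mm. A picture is of the moment at which its call begins: read the wrist's pose just before it. camera_model takes no time and is no camera call; for the wrist camera it gives the pose at the moment of the call.
- env.job_done(): hands the job in; it is judged then, once.
The state is a dict: "time_s": time; "qpos": joint angles; "qvel": joint speeds; "effort": joint torques, N m; "ee_pos": TCP position; "ee_rot": TCP orientation; "force": force on the tool from outside, world axes, zero at the start; "torque": the same for the moment, N m; "gripper_width": finger opening in mm; "gripper_force": force on a finger pad.
Only numpy, scipy, OpenCV 4.12 (cv2) and the standard library are available. Lean on these libraries where they do the work, as an engineer would, in place of code of your own. Each camera call takes 0.05 s, during which the arm holds its last target. There are 200 camera calls.

## Working session

There is one attempt and no reset: what is moved stays moved. The work goes in short steps, Python scripts to look and compute and a shell command to move; the robot and the scene stay as the last step left them, time stands still between calls to the robot, and variables do not carry over. Pictures are saved under pics/ and viewed, at most 17 in all, crops included, and the job is handed in when it is done.

```bash
ls; mkdir -p pics; python3 - <<'E'
from workcell import env
import cv2,numpy as np
for n in ("top","side"):
    cv2.imwrite(f"pics/{n}0.png",env.grab_frame(n)); m=env.camera_model(n); print(n,m)
s=env.state();print(s)
E
```

```text
drive.py
pics
workcell.py
top {'fx': 415.2852847040053, 'fy': 415.2852847040053, 'cx': 284.38056400172763, 'cy': 206.8667528557847, 'D': array([-0.03322149,  0.        ,  0.        ,  0.        ,  0.        ]), 'T': array([[-4.37009650e-02,  9.78609565e-01, -2.01031204e-01,
         3.73760645e+02],
       [-9.99039223e-01, -4.34705025e-02,  5.56296005e-03,
        -6.29681719e+01],
       [-3.29496153e-03,  2.01081164e-01,  9.79569042e-01,
         1.17735454e+03],
       [ 0.00000000e+00,  0.00000000e+00,  0.00000000e+00,
         1.00000000e+00]])}
side {'fx': 461.5480511799795, 'fy': 461.5480511799795, 'cx': 272.28792841028803, 'cy': 205.8533201399794, 'D': array([-0.13491499,  0.        ,  0.        ,  0.        ,  0.        ]), 'T': array([[ 7.83267372e-01,  3.93506127e-01, -4.81295286e-01,
         5.33135277e+01],
       [-6.21668064e-01,  5.01481440e-01, -6.01701906e-01,
        -7.57159426e+02],
       [ 4.58726634e-03,  7.70499379e-01,  6.37424242e-01,
         8.46916151e+02],
       [ 0.00000000e+00,  0.00000000e+00,  0.00000000e+00,
         1.00000000e+00]])}
{'time_s': 0.1, 'qpos': array([ 6.54896952e+01,  1.83468675e+01,  8.96977170e+01, -1.94023040e-03,
        7.20460563e+01, -1.14526133e+00]), 'qvel': array([-0.05186433, -0.21224525, -0.1553589 , -0.03170363,  0.07572146,
       -0.05966892]), 'effort': array([ 8.10093043e-04, -4.13333881e+01, -2.32510024e+01,  7.26575009e-02,
        4.22031269e-02, -8.43550492e-05]), 'ee_pos': array([227.85386849, 527.43581556, 213.22701962]), 'ee_rot': array([-1.79909340e+02,  3.27734398e-05,  1.56635556e+02]), 'force': array([-0.04416865, -0.12075294, -0.23773171]), 'torque': array([ 0.02062357, -0.01544899,  0.04676144]), 'gripper_force': 0.0, 'gripper_width': 91.29102645758398}
```
View pics/top0.png

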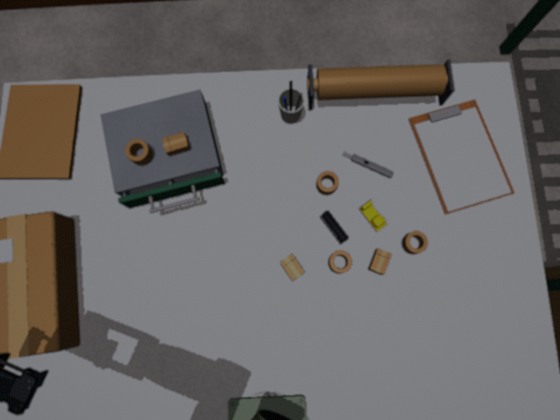

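View pics/side0.png

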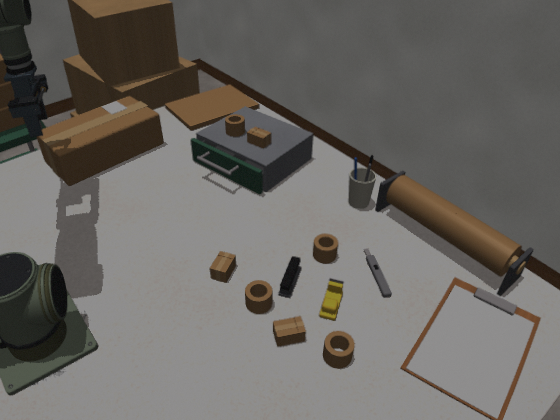

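The top view shows three loose rolls (px 328,182; 340,262; 416,242) and two cartons (293,267; 380,262). On the unit, the sample roll is on the left (138,151) and the sample carton on the right (175,143). The drawer is slightly ajar, with its handle near (178,203). The side view agrees.

```bash
cat > h.py <<'E'
from workcell import env
import cv2,numpy as np
def ray(m,uv):
    K=np.array([[m['fx'],0,m['cx']],[0,m['fy'],m['cy']],[0,0,1]])
    p=cv2.undistortPoints(np.array(uv,float).reshape(-1,1,2),K,m['D']).reshape(-1,2)
    d=np.c_[p[:,0],-p[:,1],-np.ones(len(p))]@m['T'][:3,:3].T
    return m['T'][:3,3],d/np.linalg.norm(d,axis=1)[:,None]
def plane(m,uv,z):
    o,d=ray(m,uv); return o+d*((z-o[2])/d[:,2])[:,None]
def tri(m1,u1,m2,u2):
    o1,d1=ray(m1,u1);o2,d2=ray(m2,u2);d1=d1[0];d2=d2[0]
    t=np.linalg.lstsq(np.c_[d1,-d2],o2-o1,rcond=None)[0]
    a=o1+d1*t[0];b=o2+d2*t[1]; return (a+b)/2,np.linalg.norm(a-b)
def brown(im,s0=70):
    h=cv2.cvtColor(im,cv2.COLOR_BGR2HSV)
    return cv2.inRange(h,(5,s0,40),(22,255,255))
def blobs(mask,amin=100):
    c,_=cv2.findContours(mask,cv2.RETR_EXTERNAL,cv2.CHAIN_APPROX_NONE)
    return [x for x in c if cv2.contourArea(x)>amin]
def cen(c):
    M=cv2.moments(c); return M['m10']/M['m00'],M['m01']/M['m00']
def go(x,y,z,yaw):
    """print rows data: turn about tool z, then tool shifts after the turn"""
    s=env.state();p=s['ee_pos'];y0=s['ee_rot'][2]
    t=-((yaw-y0+180)%360-180)
    a=np.radians(yaw);w=np.array([x,y,z])-p
    print('at',p.round(1),'rot',s['ee_rot'].round(1),'TURN rz %.1f'%t,'THEN dx %.1f dy %.1f dz %.1f'%(np.cos(a)*w[0]+np.sin(a)*w[1],np.sin(a)*w[0]-np.cos(a)*w[1],-w[2]))
E
python3 - <<'E'
from h import *
P={}
for n in("top","side"):
    im=cv2.imread(f"pics/{n}0.png");P[n]=[]
    for c in blobs(brown(im),60):
        u=cen(c);r=cv2.minAreaRect(c)
        if cv2.contourArea(c)<1500: print(n,np.round(u,1),cv2.contourArea(c),np.round(r[1],0),round(r[2])); P[n].append(u)
mt,ms=env.camera_model("top"),env.camera_model("side")
for a in P["top"]:
    for b in P["side"]:
        X,e=tri(mt,a,ms,b)
        if e<12 and -10<X[2]<150: print(np.round(a),np.round(b),X.round(1),round(e,1))
E
```

```text
top [288.  269.5] 94.5 [22.  6.] 56
top [295.7 264.1] 95.5 [22.  5.] 55
top [339.9 261.5] 366.0 [21. 22.] 90
top [379.6 261.2] 320.5 [16. 23.] 21
top [415.5 241.8] 368.5 [21. 22.] 68
top [327.1 181.8] 339.0 [22. 20.] 90
top [136.8 150. ] 398.5 [22. 23.] 45
top [175.1 142.2] 350.5 [16. 25.] 73
top [425.2 149.4] 295.5 [102.  20.] 78
top [482.9 130.4] 217.0 [104.  16.] 60
side [338.1 349. ] 882.0 [29. 37.] 9
side [288.8 330.8] 707.0 [25. 32.] 79
side [258.3 296.4] 718.0 [33. 26.] 90
side [475.3 345.5] 1177.5 [114. 112.] 27
side [543.7 271.9] 407.0 [41. 13.] 32
side [222.5 266.3] 527.5 [22. 30.] 27
side [324.9 248. ] 571.5 [24. 29.] 6
side [381.4 169.8] 193.0 [26. 10.] 32
side [258.6 136.9] 342.5 [25. 17.] 22
side [  6.3 101.7] 683.5 [24. 78.] 0
[288. 270.] [223. 266.] [438.8 -73.9  11.5] 9.0
[340. 262.] [258. 296.] [ 448.8 -215.4   26.4] 1.6
[380. 261.] [289. 331.] [ 445.4 -326.5   20.5] 0.8
[416. 242.] [338. 349.] [ 492.8 -428.9   28.3] 3.0
[327. 182.] [325. 248.] [ 676.8 -194.2   24.5] 3.3
[175. 142.] [259. 137.] [782.5 220.5 112.7] 4.1
```

```bash
python3 - <<'E'
from h import *
a=cv2.imread("pics/top0.png")[85:225,95:235];b=cv2.imread("pics/side0.png")[105:205,180:320]
a=cv2.resize(a,None,fx=4,fy=4,interpolation=2);b=cv2.resize(b,None,fx=4,fy=4,interpolation=2)
b=cv2.copyMakeBorder(b,0,160,0,0,0)
im=cv2.resize(np.hstack([a,b]),None,fx=.71,fy=.71); print(im.shape)
cv2.imwrite("pics/cab.png",np.clip(im*1.6,0,255).astype('uint8'))
E
```

```text
(398, 795, 3)
```

View pics/cab.png

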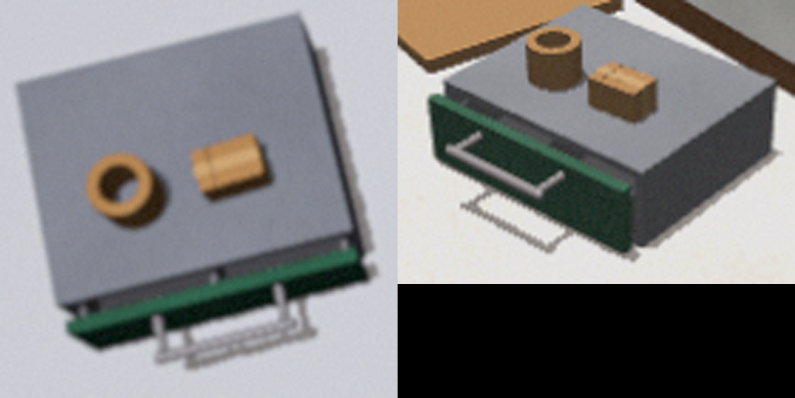

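The crops show the drawer slightly ajar. In the left half the handle bar runs from about (158,357) to (291,325), in the right half from (450,150) to (541,192). The unit's top corners are also clear in the left half: (17,84), (298,13), (352,232), (60,305).

```bash
python3 - <<'E'
from h import *
mt,ms=env.camera_model("top"),env.camera_model("side")
T=lambda u,v:(95+u/2.84,85+v/2.84); S=lambda u,v:(180+(u-398)/2.84,105+v/2.84)
for n,a,b in [("hL",T(158,357),S(450,150)),("hR",T(291,325),S(541,192)),("backR",T(298,13),S(775,80)),("frontR",T(352,232),S(640,172)),("frontL",T(60,305),S(445,85)),("roll",T(120,185),S(553,41)),("carton",T(236,162),S(622,80))]:
    X,e=tri(mt,a,ms,b);print(n,X.round(1),round(e,1))
c=plane(mt,[T(17,84),T(298,13),T(352,232),T(60,305)],96);print(c.round(1))
print([np.linalg.norm(c[i]-c[i-1]).round() for i in range(4)], [np.degrees(np.arctan2(*(c[i]-c[j])[1::-1])).round(1) for i,j in((0,3),(1,2),(0,1),(3,2))])
h=plane(mt,[T(158,357),T(291,325)],70);print(h.round(1),h.mean(0), np.degrees(np.arctan2(*(h[0]-h[1])[1::-1])))
g=plane(mt,[T(68,327),T(355,255)],87);print('green',g.round(1))
E
```

```text
hL [606.9 296.6  68. ] 0.1
hR [633.4 165.9  73.7] 4.3
backR [945.4 155.2  96.5] 0.2
frontR [714.5 103.2  98.2] 0.5
frontL [657.1 385.7  88.4] 1.0
roll [755.8 311.8 142.1] 0.1
carton [773.6 206.4 135.6] 4.4
[[883.4 434.9  96. ]
 [945.6 155.3  96. ]
 [714.9 103.6  96. ]
 [655.6 382.3  96. ]]
[np.float64(234.0), np.float64(286.0), np.float64(236.0), np.float64(285.0)] [np.float64(13.0), np.float64(12.6), np.float64(102.5), np.float64(102.0)]
[[606.5 295.9  70. ]
 [632.3 167.6  70. ]] [619.43032764 231.74221133  70.        ] 101.36607289416183
green [[636.  377.5  87. ]
 [694.6 102.4  87. ]]
```

```bash
python3 -c "
from h import *
go(619.4,231.7,180,102.2)"
```

```text
at [227.9 527.4 213.2] rot [-179.9    0.   156.6] TURN rz 54.4 THEN dx -371.8 dy 320.2 dz 33.2
```

Units first: shifts go in shares of 50 mm and turns go in units of 10 degrees. So 7.8 degrees is 0.78.

```bash
python3 drive.py '[{"drz":0.78},{"drz":0.78},{"drz":0.78},{"drz":0.78},{"drz":0.78},{"drz":0.78},{"drz":0.76}]' 38 20
python3 drive.py '[{"dx":-0.62,"dy":0.534},{"dx":-0.62,"dy":0.534},{"dx":-0.62,"dy":0.534},{"dx":-0.62,"dy":0.534},{"dx":-0.62,"dy":0.534},{"dx":-0.62,"dy":0.534},{"dx":-0.62,"dy":0.534},{"dx":-0.62,"dy":0.534}]'
python3 drive.py '[{"dx":-0.62,"dy":0.534,"dz":0.16},{"dx":-0.62,"dy":0.534,"dz":0.16},{"dx":-0.62,"dy":0.534,"dz":0.16},{"dx":-0.62,"dy":0.534,"dz":0.18},{},{}]'
python3 - <<'E'
from h import *
go(619.4,231.7,51,102.2)
m=env.camera_model("wrist");print(m)
cv2.imwrite("pics/w1.png",env.grab_frame("wrist"))
E
```

```text
time_s: 0.8
ee_pos: [227.9, 527.6, 213.5]
ee_rot: [-180.0, 0.0, 101.9]
force: [-0.3, -0.5, 0.3]
gripper_width: 39.2
gripper_force: 0.0
time_s: 1.6
ee_pos: [490.3, 329.4, 213.5]
ee_rot: [-180.0, 0.0, 102.2]
force: [1.1, 0.9, 0.1]
gripper_width: 38.4
gripper_force: 0.0
time_s: 2.2
ee_pos: [620.0, 231.5, 179.8]
ee_rot: [-179.9, -0.0, 102.1]
force: [0.1, 1.0, -0.4]
gripper_width: 37.7
gripper_force: 0.0
at [620.  231.5 179.8] rot [-179.9   -0.   102.1] TURN rz -0.1 THEN dx 0.4 dy -0.5 dz 128.8
{'fx': 302.27343229585574, 'fy': 302.27343229585574, 'cx': 280.27669329950663, 'cy': 210.1837080082423, 'D': array([-0.0656587,  0.       ,  0.       ,  0.       ,  0.       ]), 'T': array([[ 9.77625012e-01, -2.03437849e-01, -5.35011960e-02,
         6.04400782e+02],
       [ 2.10340048e-01,  9.42349059e-01,  2.60260093e-01,
         3.04701325e+02],
       [-2.52995185e-03, -2.65690220e-01,  9.64055136e-01,
         3.50367427e+02],
       [ 0.00000000e+00,  0.00000000e+00,  0.00000000e+00,
         1.00000000e+00]])}
```

View pics/w1.png

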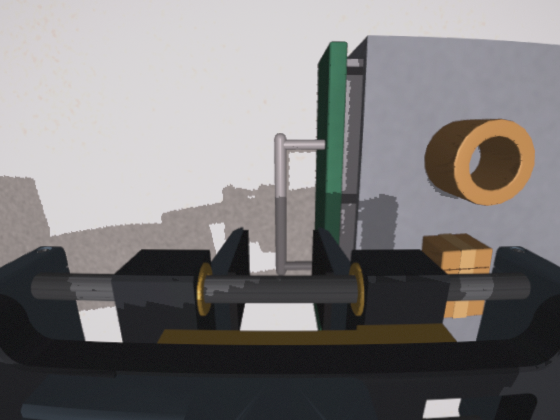

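The bar is vertical at column 281, from row 135 to about 268, and lies midway between the fingers. I'll check this numerically and then go down.

```bash
python3 -c "
from h import *
m=env.camera_model('wrist');h=plane(m,[(281,138),(281,266),(281,200)],70);print(h.round(1),h[:2].mean(0))
e=plane(m,[(340,45),(344,235),(366,50)],90);print(e.round(1))"
python3 drive.py '[{"dz":0.52},{"dz":0.52},{"dz":0.52},{"dz":0.52},{"dz":0.24},{"dz":0.24},{},{}]'
python3 drive.py '[{},{},{},{},{},{}]' 0 30
```

```text
[[605.9 296.3  70. ]
 [632.8 172.2  70. ]
 [618.2 239.7  70. ]] [619.34325009 234.25444327  70.        ]
[[636.  378.2  90. ]
 [680.7 224.4  90. ]
 [657.3 379.3  90. ]]
time_s: 3.05
ee_pos: [620.5, 232.7, 53.9]
ee_rot: [179.9, -0.0, 102.3]
force: [0.0, -0.1, 0.3]
gripper_width: 38.1
gripper_force: 0.0
time_s: 3.65
ee_pos: [620.0, 232.2, 53.4]
ee_rot: [180.0, -0.0, 102.2]
force: [-1.8, -0.7, 3.4]
gripper_width: 10.3
gripper_force: 30.0
```

```bash
python3 drive.py '[{"dy":-0.2},{"dy":-0.4},{"dy":-0.5},{"dy":-0.5},{"dy":-0.5},{"dy":-0.5},{"dy":-0.4},{"dy":-0.4}]'
python3 drive.py '[{"dy":-0.1},{"dy":-0.1},{"dy":-0.1},{"dy":-0.1}]'
python3 drive.py '[{"dy":-0.08},{"dy":-0.08},{"dy":-0.08},{}]'
```

```text
time_s: 4.45
ee_pos: [454.2, 195.4, 53.4]
ee_rot: [179.8, 0.1, 102.3]
force: [4.0, -2.9, 0.7]
gripper_width: 10.3
gripper_force: 30.0
time_s: 4.85
ee_pos: [435.2, 191.8, 53.3]
ee_rot: [179.9, 0.0, 102.2]
force: [3.1, -2.9, 2.1]
gripper_width: 11.0
gripper_force: 3.0
time_s: 5.25
ee_pos: [421.9, 189.0, 53.1]
ee_rot: [-180.0, 0.0, 102.3]
force: [1.2, -4.5, 5.7]
gripper_width: 9.8
gripper_force: 30.0
```

Scaled: -4 mm is -0.08.

```bash
python3 drive.py '[{"dy":-0.08},{},{}]'
python3 drive.py '[{"dy":-0.06},{"dy":-0.04},{}]'
```

```text
time_s: 5.55
ee_pos: [419.5, 188.5, 53.2]
ee_rot: [179.9, 0.0, 102.3]
force: [4.6, -4.4, 2.9]
gripper_width: 10.1
gripper_force: 30.0
time_s: 5.85
ee_pos: [419.6, 188.5, 53.2]
ee_rot: [179.3, 0.0, 102.3]
force: [16.1, -4.5, -9.9]
gripper_width: 10.1
gripper_force: 30.0
```

Scaled: 5 mm is 0.1.

```bash
python3 drive.py '[{"dy":0.1},{},{},{}]' 38
python3 drive.py '[{"dz":-0.5},{"dz":-0.5},{"dz":-0.5},{"dz":-0.5},{"dz":-0.5},{"dz":-0.5},{"dz":-0.5},{"dz":-0.5}]'
python3 -c "
from h import *
go(448.8,-215.4,230,102.2)"
```

```text
time_s: 6.25
ee_pos: [417.6, 188.6, 52.6]
ee_rot: [-179.9, -0.0, 102.2]
force: [-0.5, -0.7, 0.2]
gripper_width: 37.5
gripper_force: 0.0
time_s: 7.05
ee_pos: [417.7, 188.5, 253.8]
ee_rot: [-179.9, -0.0, 102.2]
force: [-0.1, 0.8, -0.2]
gripper_width: 38.0
gripper_force: 0.0
at [417.7 188.5 253.8] rot [-179.9   -0.   102.2] TURN rz 0.0 THEN dx -401.4 dy -55.0 dz 23.8
```

Scaled: -6 mm is -0.12, -50 mm is -1.

```bash
python3 drive.py '[{"dx":-0.9,"dy":-0.12},{"dx":-1,"dy":-0.14},{"dx":-1,"dy":-0.14},{"dx":-1,"dy":-0.14},{"dx":-1,"dy":-0.14},{"dx":-1,"dy":-0.14},{"dx":-1,"dy":-0.14},{"dx":-1,"dy":-0.14}]' 91 20
python3 drive.py '[{"drz":0.85},{"drz":0.85},{"drz":0.85},{"drz":0.85},{"drz":0.85},{"drz":0.85},{"drz":0.85},{"drz":0.85}]'
python3 drive.py '[{"drz":0.85},{"drz":0.85},{"drz":0.49},{}]'
python3 - <<'E'
from h import *
go(448.8,-215.4,150,12.3)
m=env.camera_model("wrist");np.savez("pics/w2",**m)
w=env.grab_frame("wrist");t=env.grab_frame("top")
cv2.imwrite("pics/w2.png",w);cv2.imwrite("pics/top2.png",t)
a=cv2.resize(t[80:280,80:320],(720,600),interpolation=2);cv2.imwrite("pics/t2c.png",np.clip(a*1.5,0,255).astype('uint8'))
E
```

```text
time_s: 7.85
ee_pos: [447.7, -207.2, 252.8]
ee_rot: [180.0, -0.1, 102.2]
force: [0.9, 1.9, 0.6]
gripper_width: 90.9
gripper_force: 0.0
time_s: 8.65
ee_pos: [447.8, -205.1, 252.6]
ee_rot: [-179.9, 0.0, 33.9]
force: [0.9, 0.3, 0.1]
gripper_width: 90.7
gripper_force: 0.0
time_s: 9.05
ee_pos: [448.0, -205.2, 252.7]
ee_rot: [-179.9, 0.0, 12.4]
force: [-0.2, 1.2, 0.5]
gripper_width: 90.8
gripper_force: 0.0
at [ 448.  -205.2  252.7] rot [-179.9    0.    12.4] TURN rz 0.1 THEN dx -1.4 dy 10.2 dz 102.7
```

View pics/w2.png

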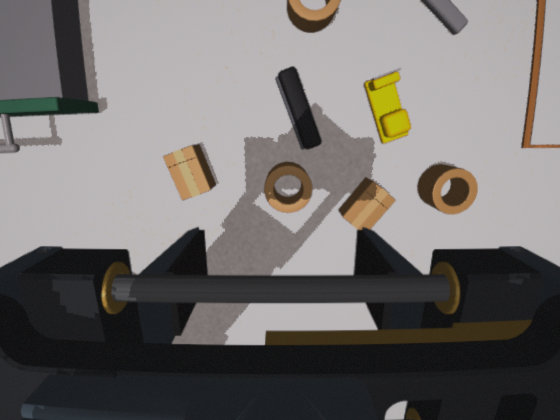

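View pics/t2c.png

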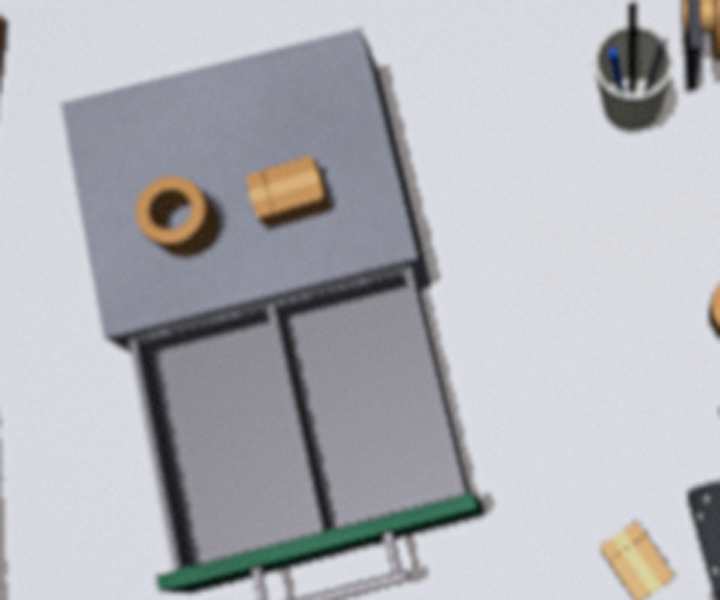

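The wrist view shows roll A at (288,188), cartons at (187,172) and (369,203), a roll at (448,190) and the stapler at (300,108). The top crop shows the drawer fully out and empty, with the middle wall from (272,305) to (327,527) and the front's green edge from (162,582) to (478,503).

```bash
python3 - <<'E'
from h import *
mt=env.camera_model("top");mw=dict(np.load("pics/w2.npz"));ms=env.camera_model("side")
T=lambda u,v:(80+u/3,80+v/3)
w=plane(mt,[T(327,527),T(272,305)],64);print('midwall',w.round(1),np.degrees(np.arctan2(*(w[1]-w[0])[1::-1])),np.linalg.norm(w[1]-w[0]))
g=plane(mt,[T(162,582),T(478,503)],87);print('green',g.round(1),g.mean(0))
f=plane(mt,[T(190,562),T(327,530),T(468,497)],18);print(f.round(1))
im=cv2.imread("pics/w2.png")
S={'A':(258.3,296.4),'B':(338.1,349),'C2':(288.8,330.8),'C1':(222.5,266.3)}
m=brown(im); m=cv2.morphologyEx(m,cv2.MORPH_CLOSE,np.ones((7,7)))
for c in blobs(m,500):
    u=cen(c);r=cv2.minAreaRect(c)
    if u[1]<230 and len(c)<400:
        print(np.round(u,1),cv2.contourArea(c),np.round(r[1]),round(r[2]),plane(mw,[u],22).round(1))
        for k,b in S.items():
            X,e=tri(mw,u,ms,b)
            if e<10 and 0<X[2]<60: print('  ',k,X.round(1),round(e,1))
E
```

```text
midwall [[480.2 191.9  64. ]
 [687.8 243.6  64. ]] 13.964790466238382 213.89118450262012
green [[436.2 330.9  87. ]
 [493.3  54.   87. ]] [464.77462968 192.42749815  87.        ]
[[457.5 330.1  18. ]
 [481.8 202.5  18. ]
 [506.9  70.6  18. ]]
[366.1 204.9] 1623.5 [38. 47.] 39 [[ 445.5 -326.7   22. ]]
   C2 [ 445.1 -326.8   21.1] 0.7
[447.7 188.3] 2161.0 [58. 47.] 14 [[ 492.8 -431.5   22. ]]
   B [ 492.6 -428.    27.1] 1.3
[287.6 187.2] 1810.0 [50. 47.] 63 [[ 446.4 -215.6   22. ]]
   A [ 447.5 -215.4   27.3] 0.4
[189.5 171.3] 1716.5 [49. 38.] 67 [[439.5 -82.6  22. ]]
   C1 [439.1 -82.   19.5] 0.3
[534.8  77.1] 1065.0 [147.  37.] 90 [[ 660.3 -499.    22. ]]
[311.2  15. ] 1013.5 [31. 52.] 90 [[ 657.8 -197.    22. ]]
```

Scaled: 9.9 mm is 0.198, -2.7 mm is -0.054.

```bash
python3 drive.py '[{"dx":-0.054,"dy":0.198},{"dz":0.9},{"dz":0.9},{"dz":0.9},{"dz":0.9},{"dz":0.7},{"dz":0.46},{}]'
python3 drive.py '[{},{},{},{},{}]' 40 20
python3 drive.py '[{"dz":-0.6},{"dz":-0.9},{"dz":-0.9},{"dz":-0.9},{"dz":-0.9},{"dz":-0.4},{}]'
python3 -c "
from h import *
go(560,281,240,12.3)"
```

```text
time_s: 9.95
ee_pos: [445.5, -215.4, 12.0]
ee_rot: [-179.7, 0.3, 12.4]
force: [0.2, 0.0, 1.5]
gripper_width: 91.3
gripper_force: 0.0
time_s: 10.45
ee_pos: [448.5, -216.2, 16.0]
ee_rot: [179.9, -0.1, 12.3]
force: [-0.1, 0.4, 6.6]
gripper_width: 61.3
gripper_force: 20.0
time_s: 11.15
ee_pos: [449.3, -216.7, 248.2]
ee_rot: [179.7, -0.3, 12.3]
force: [-0.5, 0.6, -1.6]
gripper_width: 61.1
gripper_force: 20.0
at [ 449.3 -216.7  248.2] rot [179.7  -0.3  12.3] TURN rz 0.0 THEN dx 214.2 dy -462.7 dz 8.2
```

```bash
python3 drive.py '[{"dx":0.42,"dy":-0.92},{"dx":0.42,"dy":-0.9},{"dx":0.42,"dy":-0.9},{"dx":0.42,"dy":-0.9},{"dx":0.42,"dy":-0.9},{"dx":0.42,"dy":-0.9},{"dx":0.42,"dy":-0.9},{"dx":0.42,"dy":-0.9}]'
python3 drive.py '[{"dx":0.44,"dy":-0.9},{"dx":0.44,"dy":-0.9,"dz":0.08},{"dy":-0.2,"dz":0.08},{},{}]'
python3 - <<'E'
from h import *
go(560,281,240,12.3)
m=env.camera_model("wrist");np.savez("pics/w3",**m)
w=env.grab_frame("wrist")
cv2.imwrite("pics/w3.png",w)
E
```

```text
time_s: 11.95
ee_pos: [533.7, 173.7, 242.4]
ee_rot: [180.0, 0.2, 12.4]
force: [0.9, -0.7, -1.1]
gripper_width: 60.8
gripper_force: 20.0
time_s: 12.45
ee_pos: [555.4, 277.5, 235.4]
ee_rot: [179.9, 0.2, 12.3]
force: [0.4, 0.0, -2.1]
gripper_width: 61.5
gripper_force: 20.0
at [555.4 277.5 235.4] rot [179.9   0.2  12.3] TURN rz 0.0 THEN dx 5.2 dy -2.5 dz -4.6
```

View pics/w3.png

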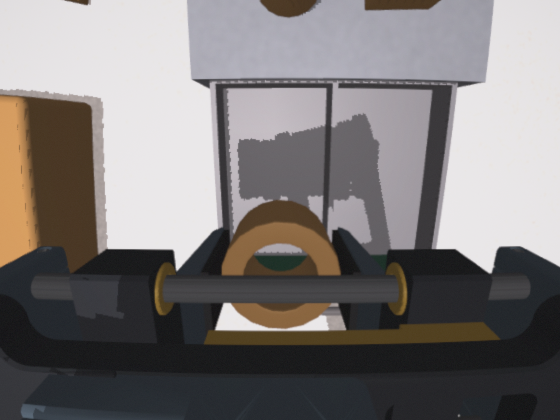

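The wrist view looks down into the drawer. The left wall is at columns 214–226, the middle wall near column 330, and the roll is held centred at column 280. Next I measure the bay.

```bash
python3 - <<'E'
from h import *
m=dict(np.load("pics/w3.npz"));ms=env.camera_model("side");mt=env.camera_model("top")
H=np.array([419.6,188.5]);a=np.radians(12.3);R=np.array([[np.cos(a),np.sin(a)],[-np.sin(a),np.cos(a)]])
def sh(n,uv,z):
    p=plane(m,uv,z);print(n,p.round(1).tolist(),'unit',[(R@(q[:2]-H)).round(1).tolist() for q in p])
sh('mid z64',[(334,90),(328,225)],64); sh('leftwall',[(214,90),(220,225)],64); sh('rightwall',[(452,90)],64)
sh('floor left/right edge',[(232,120),(327,120)],18); sh('unit front top',[(190,80),(488,80)],96)
print('tcp',R@(env.state()['ee_pos'][:2]-H))
# height by 2 views: back end of mid wall
X,e=tri(m,(333,86),mt,(80+272/3,80+305/3));print('midwall back',X.round(1),e)
E
```

```text
mid z64 [[678.4, 245.1, 64.0], [530.1, 213.2, 64.0]] unit [[264.9, 0.2], [113.2, 0.6]]
leftwall [[651.1, 370.5, 64.0], [502.6, 339.1, 64.0]] unit [[264.9, 128.5], [113.2, 129.4]]
rightwall [[708.8, 118.8, 64.0]] unit [[267.7, -129.7]]
floor left/right edge [[623.8, 353.0, 18.0], [648.9, 238.2, 18.0]] unit [[234.6, 117.3], [234.6, -0.3]]
unit front top [[653.4, 387.7, 96.0], [719.7, 101.8, 96.0]] unit [[270.9, 144.9], [274.7, -148.6]]
tcp [151.93923413  57.55968054]
midwall back [685.9 245.6  59.4] 6.371366557149898
```

Scaled: -4 mm is -0.08, 45 mm is 0.9.

```bash
python3 drive.py '[{"dx":0.82,"dy":-0.08},{"dx":0.82,"dy":-0.08},{"dz":0.9},{"dz":0.9},{"dz":0.9},{"dz":0.6},{"dz":0.4},{}]'
python3 -c "
from h import *
H=np.array([419.6,188.5]);a=np.radians(12.3);x,y=234,65.5
go(H[0]+x*np.cos(a)-y*np.sin(a),H[1]+x*np.sin(a)+y*np.cos(a),36,12.3)"
```

```text
time_s: 13.3
ee_pos: [632.7, 301.0, 48.7]
ee_rot: [179.9, 0.4, 12.2]
force: [-0.9, -0.4, -1.9]
gripper_width: 61.4
gripper_force: 20.0
at [632.7 301.   48.7] rot [179.9   0.4  12.2] TURN rz -0.1 THEN dx 1.9 dy -1.0 dz 12.7
```

Scaled: 8 mm is 0.16, 5 mm is 0.1.

```bash
python3 drive.py '[{"dz":0.16},{"dz":0.1},{}]'
python3 drive.py '[{},{},{}]' 78
python3 drive.py '[{"dz":-0.6},{"dz":-0.9},{"dz":-0.9},{"dz":-0.9},{"dz":-0.7},{}]'
python3 - <<'E'
from h import *
go(492.6,-429.5,232,12.3)
m=env.camera_model("wrist");np.savez("pics/w4",**m)
w=env.grab_frame("wrist")
cv2.imwrite("pics/w4.png",w)
E
```

```text
time_s: 13.6
ee_pos: [634.9, 303.9, 39.6]
ee_rot: [-180.0, -0.0, 12.3]
force: [0.0, -0.2, -1.3]
gripper_width: 61.3
gripper_force: 20.0
time_s: 13.9
ee_pos: [635.1, 304.5, 39.9]
ee_rot: [-180.0, -0.1, 12.3]
force: [-0.2, 1.1, 0.4]
gripper_width: 77.7
gripper_force: 0.0
time_s: 14.5
ee_pos: [637.2, 305.4, 246.8]
ee_rot: [-179.8, -0.8, 12.3]
force: [-0.3, 0.1, 0.1]
gripper_width: 78.2
gripper_force: 0.0
at [637.2 305.4 246.8] rot [-179.8   -0.8   12.3] TURN rz 0.0 THEN dx -297.8 dy 687.2 dz 14.8
```

View pics/w4.png

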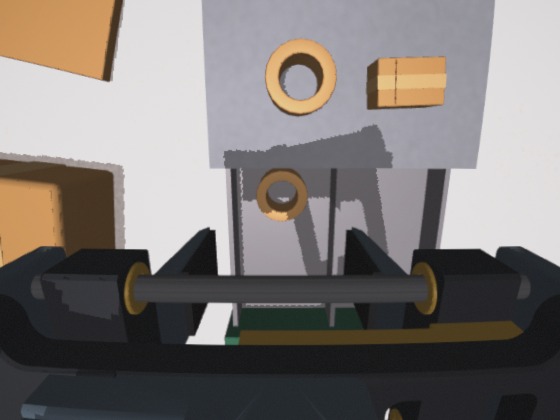

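The first roll stands flat at the back of the left bay (282,195). Next is roll B.

Scaled: 40.4 mm is 0.808, -17.5 mm is -0.35.

```bash
python3 drive.py '[{"dx":-0.35,"dy":0.808},{"dx":-0.35,"dy":0.808},{"dx":-0.35,"dy":0.808},{"dx":-0.35,"dy":0.808},{"dx":-0.35,"dy":0.808},{"dx":-0.35,"dy":0.808},{"dx":-0.35,"dy":0.808},{"dx":-0.35,"dy":0.808}]' 84
python3 drive.py '[{"dx":-0.35,"dy":0.808},{"dx":-0.35,"dy":0.808},{"dx":-0.35,"dy":0.808},{"dx":-0.35,"dy":0.808},{"dx":-0.35,"dy":0.808},{"dx":-0.35,"dy":0.808},{"dx":-0.35,"dy":0.808},{"dx":-0.2,"dy":0.4}]'
python3 drive.py '[{},{}]'
python3 - <<'E'
from h import *
m=env.camera_model("wrist");mt=env.camera_model("top")
im=env.grab_frame("wrist");cv2.imwrite("pics/w5.png",im)
k=cv2.morphologyEx(brown(im),cv2.MORPH_CLOSE,np.ones((7,7)))
for c in blobs(k,500):
    u=cen(c);r=cv2.minAreaRect(c)
    if u[1]<240: print(np.round(u,1),cv2.contourArea(c),np.round(r[1]),round(r[2]),plane(m,[u],24).round(1),tri(m,u,mt,(415.5,241.8))[0].round(1))
go(492.6,-429.5,16,12.3)
E
```

```text
time_s: 15.35
ee_pos: [565.5, -43.0, 237.4]
ee_rot: [-180.0, 0.1, 12.4]
force: [1.2, -0.3, 0.4]
gripper_width: 84.0
gripper_force: 0.0
time_s: 16.15
ee_pos: [500.5, -368.5, 236.9]
ee_rot: [-179.9, 0.1, 12.2]
force: [-0.5, 0.3, 0.8]
gripper_width: 84.5
gripper_force: 0.0
time_s: 16.35
ee_pos: [501.6, -365.1, 237.5]
ee_rot: [-179.8, 0.1, 12.3]
force: [-0.3, 0.4, 0.1]
gripper_width: 84.1
gripper_force: 0.0
[243.5 221.6] 1597.5 [33. 52.] 37 [[ 444.9 -326.8   24. ]] [ 490.1 -354.7  205.2]
[326.4 204.5] 1995.5 [53. 48.] 45 [[ 491.4 -428.9   24. ]] [ 493.6 -427.    35.3]
[ 66.2 186.7] 2027.0 [51. 45.] 63 [[441.5 -84.4  24. ]] [ 504.8 -313.8  330.3]
[435.5  94.7] 1481.5 [159. 146.] 90 [[ 654.4 -525.5   24. ]] [ 417.7  -87.5 1029.9]
[168.3  19.1] 2241.0 [44. 64.] 90 [[ 667.9 -195.5   24. ]] [ 518.5 -331.6  381.9]
at [ 502.  -364.5  237.9] rot [-1.799e+02  1.000e-01  1.240e+01] TURN rz 0.1 THEN dx -23.0 dy 61.5 dz 221.9
```

Roll B is confirmed at (492,-429).

```bash
python3 drive.py '[{"dx":-0.23,"dy":0.62},{"dx":-0.23,"dy":0.61},{"dz":0.9},{"dz":0.9},{"dz":0.9},{"dz":0.8},{"dz":0.54},{"dz":0.34}]'
python3 drive.py '[{},{},{},{},{}]' 40 20
python3 drive.py '[{"dz":-0.6},{"dz":-0.9},{"dz":-0.9},{"dz":-0.9},{"dz":-0.9},{"dz":-0.24},{}]'
python3 -c "
from h import *
H=np.array([419.6,188.5]);a=np.radians(12.3);x,y=163,65.5
go(H[0]+x*np.cos(a)-y*np.sin(a),H[1]+x*np.sin(a)+y*np.cos(a),235,12.3)"
```

```text
time_s: 17.2
ee_pos: [492.3, -427.6, 17.0]
ee_rot: [-179.8, 0.1, 12.5]
force: [-0.1, 0.1, 0.6]
gripper_width: 84.1
gripper_force: 0.0
time_s: 17.7
ee_pos: [493.8, -430.8, 21.5]
ee_rot: [179.9, -0.1, 12.3]
force: [0.8, 1.4, 4.0]
gripper_width: 60.2
gripper_force: 20.0
time_s: 18.4
ee_pos: [493.4, -431.4, 244.4]
ee_rot: [179.8, -0.2, 12.3]
force: [-0.1, -0.3, -1.6]
gripper_width: 60.1
gripper_force: 20.0
at [ 493.4 -431.4  244.4] rot [179.8  -0.2  12.3] TURN rz 0.0 THEN dx 223.0 dy -686.9 dz 9.4
```

```bash
python3 drive.py '[{"dx":0.262,"dy":-0.808},{"dx":0.262,"dy":-0.808},{"dx":0.262,"dy":-0.808},{"dx":0.262,"dy":-0.808},{"dx":0.262,"dy":-0.808},{"dx":0.262,"dy":-0.808},{"dx":0.262,"dy":-0.808},{"dx":0.262,"dy":-0.808}]'
python3 drive.py '[{"dx":0.262,"dy":-0.808},{"dx":0.262,"dy":-0.808},{"dx":0.262,"dy":-0.808},{"dx":0.262,"dy":-0.808},{"dx":0.262,"dy":-0.808},{"dx":0.262,"dy":-0.808},{"dx":0.262,"dy":-0.808},{"dx":0.262,"dy":-0.808}]'
python3 drive.py '[{"dx":0.262,"dy":-0.808},{},{}]'
python3 -c "
from h import *
H=np.array([419.6,188.5]);a=np.radians(12.3);x,y=163,65.5
go(H[0]+x*np.cos(a)-y*np.sin(a),H[1]+x*np.sin(a)+y*np.cos(a),41,12.3)"
```

```text
time_s: 19.2
ee_pos: [524.6, -90.7, 238.9]
ee_rot: [-179.9, 0.3, 12.3]
force: [0.9, 0.4, -1.1]
gripper_width: 60.7
gripper_force: 20.0
time_s: 20.0
ee_pos: [558.2, 246.7, 238.6]
ee_rot: [179.9, 0.3, 12.3]
force: [1.1, -0.8, -1.4]
gripper_width: 60.4
gripper_force: 20.0
time_s: 20.3
ee_pos: [562.5, 287.9, 238.7]
ee_rot: [179.9, 0.3, 12.4]
force: [0.7, -1.1, -1.2]
gripper_width: 60.0
gripper_force: 20.0
at [562.5 287.9 238.7] rot [179.9   0.3  12.4] TURN rz 0.1 THEN dx 2.3 dy 1.2 dz 197.7
```

```bash
python3 drive.py '[{"dx":0.04,"dy":0.02,"dz":0.9},{"dz":0.9},{"dz":0.9},{"dz":0.6},{"dz":0.3},{"dz":0.2},{"dz":0.1},{}]'
python3 drive.py '[{},{},{}]' 78
python3 drive.py '[{"dz":-0.6},{"dz":-0.9},{"dz":-0.9},{"dz":-0.9},{"dz":-0.6},{}]'
python3 - <<'E'
from h import *
go(590,-185,240,12.3)
E
```

```text
time_s: 21.1
ee_pos: [565.8, 286.6, 46.7]
ee_rot: [180.0, 0.0, 12.3]
force: [-1.1, -0.0, -0.9]
gripper_width: 60.5
gripper_force: 20.0
time_s: 21.4
ee_pos: [566.5, 287.7, 48.1]
ee_rot: [-180.0, -0.1, 12.3]
force: [0.6, 0.2, 0.2]
gripper_width: 77.6
gripper_force: 0.0
time_s: 22.0
ee_pos: [568.2, 288.5, 248.6]
ee_rot: [-179.8, -0.7, 12.3]
force: [1.1, 0.5, 0.8]
gripper_width: 77.9
gripper_force: 0.0
at [568.2 288.5 248.6] rot [-179.8   -0.7   12.3] TURN rz 0.0 THEN dx -79.6 dy 467.3 dz 8.6
```

```bash
python3 drive.py '[{"dx":-0.14,"dy":0.82},{"dx":-0.14,"dy":0.82},{"dx":-0.14,"dy":0.82},{"dx":-0.14,"dy":0.82},{"dx":-0.14,"dy":0.82},{"dx":-0.14,"dy":0.82},{"dx":-0.14,"dy":0.82},{"dx":-0.14,"dy":0.82}]' 90
python3 drive.py '[{"dx":-0.14,"dy":0.82},{"dx":-0.14,"dy":0.82},{"dx":-0.14,"dy":0.82},{"dy":0.32},{},{}]'
python3 - <<'E'
from h import *
m=env.camera_model("wrist");mt=env.camera_model("top")
im=env.grab_frame("wrist");cv2.imwrite("pics/w6.png",im)
k=cv2.morphologyEx(brown(im),cv2.MORPH_CLOSE,np.ones((7,7)))
for c in blobs(k,500):
    u=cen(c);r=cv2.minAreaRect(c)
    if u[1]<240: print(np.round(u,1),cv2.contourArea(c),np.round(r[1]),round(r[2]),plane(m,[u],24).round(1),tri(m,u,mt,(327.1,181.8))[0].round(1))
go(674,-195,16,12.3)
E
```

```text
time_s: 22.8
ee_pos: [580.6, -46.6, 241.4]
ee_rot: [-180.0, 0.0, 12.3]
force: [1.4, 0.4, 1.3]
gripper_width: 89.8
gripper_force: 0.0
time_s: 23.4
ee_pos: [590.2, -184.3, 241.4]
ee_rot: [-179.9, 0.0, 12.3]
force: [-0.1, 0.5, -0.0]
gripper_width: 90.3
gripper_force: 0.0
[304.2 122. ] 2110.0 [52. 51.] 90 [[ 675.6 -195.7   24. ]] [ 675.3 -194.4   35.3]
[528.5 114.9] 1989.5 [225.  56.] 90 [[ 752.  -476.9   24. ]] [ 618.6 -153.6  416.9]
at [ 590.3 -183.8  241.7] rot [-179.9    0.    12.4] TURN rz 0.1 THEN dx 79.4 dy 28.8 dz 225.7
```

View pics/w6.png

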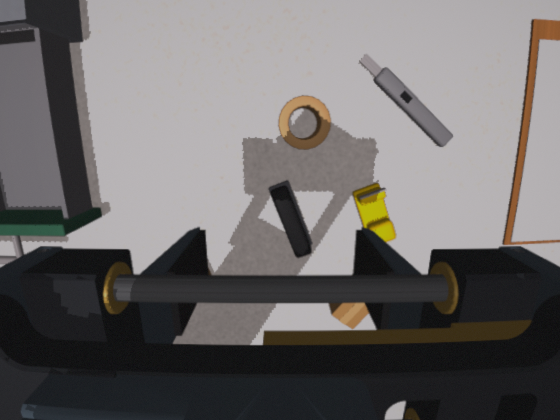

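Roll C is at (304,122), clear of the stapler and knife.

Units first: shifts go in shares of 50 mm and turns go in units of 10 degrees. So 28 mm is 0.56, 45 mm is 0.9.

```bash
python3 drive.py '[{"dx":0.8,"dy":0.3},{"dx":0.82,"dy":0.29},{"dz":0.9},{"dz":0.9},{"dz":0.9},{"dz":0.9},{"dz":0.56},{"dz":0.34}]'
python3 drive.py '[{},{},{},{},{}]' 40 20
python3 drive.py '[{"dz":-0.6},{"dz":-0.9},{"dz":-0.9},{"dz":-0.9},{"dz":-0.9},{"dz":-0.3},{}]'
python3 -c "
from h import *
H=np.array([419.6,188.5]);a=np.radians(12.3);x,y=91,65.5
go(H[0]+x*np.cos(a)-y*np.sin(a),H[1]+x*np.sin(a)+y*np.cos(a),235,12.3)"
```

```text
time_s: 24.25
ee_pos: [674.2, -193.8, 13.7]
ee_rot: [-179.8, 0.3, 12.5]
force: [-0.3, -0.8, 0.1]
gripper_width: 90.0
gripper_force: 0.0
time_s: 24.75
ee_pos: [676.9, -196.5, 18.8]
ee_rot: [180.0, -0.2, 12.3]
force: [0.5, 2.3, 4.5]
gripper_width: 62.1
gripper_force: 20.0
time_s: 25.45
ee_pos: [677.0, -197.5, 246.0]
ee_rot: [179.8, -0.4, 12.3]
force: [-0.1, 0.3, -2.0]
gripper_width: 62.3
gripper_force: 20.0
at [ 677.  -197.5  246. ] rot [179.8  -0.4  12.3] TURN rz 0.0 THEN dx -78.3 dy -497.5 dz 11.0
```

Scaled: -41.5 mm is -0.83, -6.5 mm is -0.13.

```bash
python3 drive.py '[{"dx":-0.13,"dy":-0.83},{"dx":-0.13,"dy":-0.83},{"dx":-0.13,"dy":-0.83},{"dx":-0.13,"dy":-0.83},{"dx":-0.13,"dy":-0.83},{"dx":-0.13,"dy":-0.83},{"dx":-0.13,"dy":-0.83},{"dx":-0.13,"dy":-0.83}]'
python3 drive.py '[{"dx":-0.13,"dy":-0.83},{"dx":-0.13,"dy":-0.83},{"dx":-0.13,"dy":-0.83},{"dx":-0.13,"dy":-0.83},{},{}]'
python3 - <<'E'
from h import *
H=np.array([419.6,188.5]);a=np.radians(12.3);x,y=91,65.5
go(H[0]+x*np.cos(a)-y*np.sin(a),H[1]+x*np.sin(a)+y*np.cos(a),38,12.3)
m=env.camera_model("wrist");im=env.grab_frame("wrist");cv2.imwrite("pics/w7.png",im)
R=np.array([[np.cos(a),np.sin(a)],[-np.sin(a),np.cos(a)]])
k=cv2.morphologyEx(brown(im),cv2.MORPH_CLOSE,np.ones((3,3)))
for c in blobs(k,300):
    u=cen(c);p=plane(m,[u],42)[0]; print(np.round(u),cv2.contourArea(c),p.round(1),(R@(p[:2]-H)).round(1))
E
```

```text
time_s: 26.25
ee_pos: [552.2, 117.4, 239.8]
ee_rot: [180.0, 0.2, 12.3]
force: [-0.1, 0.7, -1.2]
gripper_width: 62.0
gripper_force: 20.0
time_s: 26.85
ee_pos: [492.2, 273.0, 240.2]
ee_rot: [179.9, 0.2, 12.5]
force: [0.0, -0.3, -2.0]
gripper_width: 62.3
gripper_force: 20.0
at [492.2 273.  240.2] rot [179.9   0.2  12.5] TURN rz 0.2 THEN dx 2.1 dy 1.6 dz 202.2
[363. 335.] 4219.5 [306.2 107.8  42. ] [-127.9  -54.7]
[280. 313.] 1651.5 [318.6 234.1  42. ] [-89.  66.]
[400. 289.] 596.0 [390.4  79.7  42. ] [ -51.7 -100. ]
[161. 289.] 594.0 [319.3 403.9  42. ] [-52.1 231.9]
[280. 244.] 6411.0 [420.1 256.4  42. ] [15.  66.2]
[282. 126.] 2383.0 [566.1 286.5  42. ] [164.   64.6]
[ 47. 148.] 20843.5 [481.7 568.8  42. ] [141.7 358.4]
[280.  58.] 2896.0 [638.9 304.7  42. ] [239.   66.8]
```

View pics/w7.png

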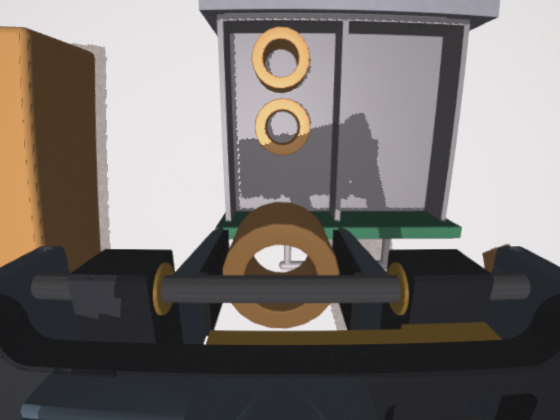

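Two rolls lie in the left bay, at (282,58) and (282,126), or unit x 239 and 164. The front slot is free, so I place roll C there.

```bash
python3 drive.py '[{"dx":0.03,"dy":0.02,"dz":0.9},{"dz":0.9},{"dz":0.9},{"dz":0.6},{"dz":0.4},{"dz":0.2},{"dz":0.12},{"dz":0.06}]'
python3 drive.py '[{},{}]'
python3 -c "
from h import *
H=np.array([419.6,188.5]);a=np.radians(12.3);x,y=91,65.5
go(H[0]+x*np.cos(a)-y*np.sin(a),H[1]+x*np.sin(a)+y*np.cos(a),38,12.3)"
```

```text
time_s: 27.7
ee_pos: [495.6, 271.9, 38.1]
ee_rot: [-180.0, -0.0, 12.3]
force: [0.2, 0.8, -0.9]
gripper_width: 62.1
gripper_force: 20.0
time_s: 27.9
ee_pos: [495.6, 272.6, 39.0]
ee_rot: [-180.0, -0.1, 12.3]
force: [0.7, -0.4, -2.3]
gripper_width: 61.7
gripper_force: 20.0
at [495.6 272.6  39. ] rot [-1.80e+02 -1.00e-01  1.23e+01] TURN rz 0.0 THEN dx -1.2 dy 0.5 dz 1.0
```

Scaled: -40 mm is -0.8, -45 mm is -0.9.

```bash
python3 drive.py '[{},{},{}]' 78
python3 drive.py '[{"dz":-0.6},{"dz":-0.9},{"dz":-0.9},{"dz":-0.9},{"dz":-0.8},{}]'
python3 drive.py '[{"dx":-0.62,"dy":0.84},{"dx":-0.3,"dy":0.86},{"dx":-0.3,"dy":0.86},{"dx":-0.3,"dy":0.86},{"dx":-0.3,"dy":0.86},{"dx":-0.3,"dy":0.86},{"dx":-0.3,"dy":0.86},{"dx":-0.1,"dy":0.7}]'
python3 drive.py '[{},{}]'
python3 - <<'E'
from h import *
m=env.camera_model("wrist");np.savez("pics/w8",**m)
im=env.grab_frame("wrist");cv2.imwrite("pics/w8.png",im)
go(439,-82,240,12.3)
cv2.imwrite("pics/w8c.png",cv2.resize(im[90:250,150:450],None,fx=2.5,fy=2.5,interpolation=2))
E
```

```text
time_s: 28.2
ee_pos: [495.3, 272.6, 38.6]
ee_rot: [-180.0, -0.1, 12.3]
force: [-0.8, 0.1, -0.8]
gripper_width: 77.3
gripper_force: 0.0
time_s: 28.8
ee_pos: [497.8, 273.9, 249.8]
ee_rot: [-179.8, -0.8, 12.3]
force: [0.7, 0.2, 0.6]
gripper_width: 77.8
gripper_force: 0.0
time_s: 29.6
ee_pos: [442.7, -81.8, 242.5]
ee_rot: [-180.0, 0.1, 12.3]
force: [1.0, 0.0, -0.1]
gripper_width: 77.7
gripper_force: 0.0
time_s: 29.8
ee_pos: [443.9, -80.0, 242.4]
ee_rot: [-179.9, 0.0, 12.2]
force: [0.0, -0.2, -0.4]
gripper_width: 78.1
gripper_force: 0.0
at [443.9 -79.3 242.4] rot [-179.9    0.    12.3] TURN rz 0.0 THEN dx -5.4 dy 1.6 dz 2.4
```

View pics/w8c.png

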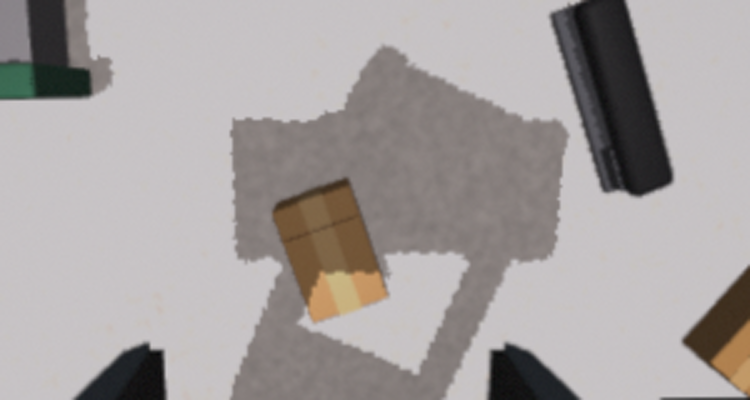

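The crop shows carton C1 with its long axis near image-vertical. Its outline corners are about (273,210), (348,178), (388,297) and (313,322).

```bash
python3 - <<'E'
from h import *
m=dict(np.load("pics/w8.npz"));print(m['T'][:3,3].round())
T=lambda u,v:(150+u/2.5,90+v/2.5)
for z in(38,0):
    c=plane(m,[T(273,210),T(348,178),T(388,297),T(313,322)],z);d=lambda i,j:c[i]-c[j]
    print(z,c.mean(0).round(1),[np.linalg.norm(d(i,j)).round(1) for i,j in((1,0),(2,3),(0,3),(1,2))],[np.degrees(np.arctan2(d(i,j)[1],d(i,j)[0])).round(1) for i,j in((0,3),(1,2),(0,1),(3,2))])
c=plane(m,[T(285,243),T(360,210),T(388,297),T(313,322)],38);print(c.mean(0).round(1),[np.linalg.norm(c[i]-c[i-1]).round(1) for i in range(4)])
E
```

```text
[517. -64. 413.]
38 [440.6 -83.2  38. ] [np.float64(40.5), np.float64(40.9), np.float64(61.6), np.float64(64.4)] [np.float64(30.9), np.float64(31.3), np.float64(125.3), np.float64(121.4)]
0 [432.9 -85.2   0. ] [np.float64(44.6), np.float64(45.0), np.float64(67.9), np.float64(70.9)] [np.float64(30.9), np.float64(31.3), np.float64(125.3), np.float64(121.4)]
[433.3 -87.9  38. ] [np.float64(43.9), np.float64(41.2), np.float64(47.4), np.float64(40.9)]
```

Scaled: -5.6 mm is -0.112, 0.6 mm is 0.012, -6.6 degrees is -0.66.

```bash
python3 drive.py '[{"drz":-0.66},{"drz":-0.66},{"drz":-0.66},{"dx":-0.112,"dy":0.012,"dz":0.9},{"dz":0.9},{"dz":0.9},{"dz":0.9},{"dz":0.56}]'
python3 drive.py '[{"dz":0.34},{"dz":0.06},{}]'
python3 drive.py '[{},{},{},{},{},{}]' 25 20
python3 drive.py '[{"dz":-0.6},{"dz":-0.9},{"dz":-0.9},{"dz":-0.9},{"dz":-0.9},{"dz":-0.3,"drz":0.66},{"drz":0.66},{"drz":0.66}]'
python3 -c "
from h import *
H=np.array([419.6,188.5]);a=np.radians(12.3);x,y=210,-65.5
go(H[0]+x*np.cos(a)-y*np.sin(a),H[1]+x*np.sin(a)+y*np.cos(a),235,12.3)"
```

```text
time_s: 30.65
ee_pos: [438.0, -81.2, 32.2]
ee_rot: [-179.8, 0.2, 32.3]
force: [0.3, -0.2, -0.6]
gripper_width: 78.1
gripper_force: 0.0
time_s: 30.95
ee_pos: [439.9, -82.2, 14.8]
ee_rot: [-180.0, 0.0, 32.2]
force: [0.6, -0.4, -0.2]
gripper_width: 78.0
gripper_force: 0.0
time_s: 31.55
ee_pos: [440.0, -83.4, 15.3]
ee_rot: [180.0, -0.0, 32.1]
force: [-2.0, 0.6, 3.5]
gripper_width: 42.0
gripper_force: 20.0
time_s: 32.35
ee_pos: [439.8, -83.4, 240.4]
ee_rot: [180.0, -0.1, 12.1]
force: [-0.5, -0.1, -2.1]
gripper_width: 41.8
gripper_force: 20.0
at [439.8 -83.4 240.4] rot [ 1.80e+02 -1.00e-01  1.21e+01] TURN rz -0.2 THEN dx 248.2 dy -204.4 dz 5.4
```

Scaled: 31 mm is 0.62, -25.5 mm is -0.51.

```bash
python3 drive.py '[{"dx":0.62,"dy":-0.51},{"dx":0.62,"dy":-0.51},{"dx":0.62,"dy":-0.51},{"dx":0.62,"dy":-0.51},{"dx":0.62,"dy":-0.51},{"dx":0.62,"dy":-0.51},{"dx":0.62,"dy":-0.51},{"dx":0.62,"dy":-0.51}]'
python3 drive.py '[{},{},{}]'
python3 - <<'E'
from h import *
H=np.array([419.6,188.5]);a=np.radians(12.3);x,y=210,-65.5
go(H[0]+x*np.cos(a)-y*np.sin(a),H[1]+x*np.sin(a)+y*np.cos(a),34,12.3)
cv2.imwrite("pics/w9.png",env.grab_frame("wrist"))
E
```

```text
time_s: 33.15
ee_pos: [639.1, 170.2, 239.1]
ee_rot: [180.0, 0.1, 12.3]
force: [0.1, -1.0, -1.3]
gripper_width: 42.3
gripper_force: 20.0
time_s: 33.45
ee_pos: [637.8, 168.1, 239.5]
ee_rot: [180.0, 0.1, 12.3]
force: [0.7, -0.8, -0.3]
gripper_width: 41.4
gripper_force: 20.0
at [637.8 168.1 239.5] rot [1.80e+02 1.00e-01 1.23e+01] TURN rz 0.0 THEN dx 1.1 dy -0.9 dz 205.5
```

View pics/w9.png

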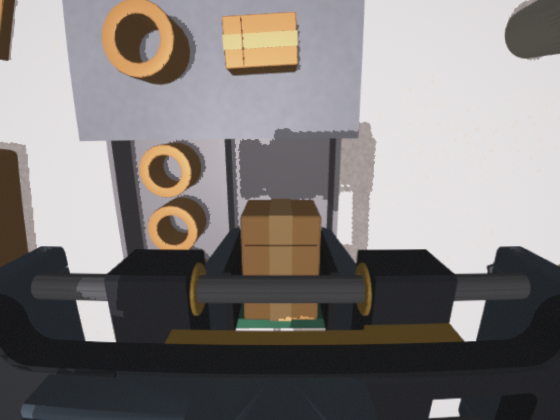

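The carton is held squarely (column 280) over the right bay, between the walls at columns 232 and 335. I lower and release it, then go to C2.

Scaled: 6 mm is 0.12, 4 mm is 0.08.

```bash
python3 drive.py '[{"dx":0.02,"dy":-0.02,"dz":0.9},{"dz":0.9},{"dz":0.9},{"dz":0.6},{"dz":0.4},{"dz":0.24},{"dz":0.12},{"dz":0.08}]'
python3 drive.py '[{},{},{},{}]' 70
python3 drive.py '[{"dz":-0.6},{"dz":-0.9},{"dz":-0.9},{"dz":-0.9},{"dz":-0.8},{}]'
python3 -c "
from h import *
go(445,-326.8,240,12.3)"
```

```text
time_s: 34.3
ee_pos: [639.8, 169.8, 33.7]
ee_rot: [-180.0, -0.1, 12.3]
force: [-0.3, -0.2, 19.7]
gripper_width: 42.0
gripper_force: 20.0
time_s: 34.7
ee_pos: [639.7, 170.3, 33.7]
ee_rot: [-180.0, -0.1, 12.3]
force: [-0.1, 0.8, -0.6]
gripper_width: 69.6
gripper_force: 0.0
time_s: 35.3
ee_pos: [642.4, 171.0, 245.8]
ee_rot: [-180.0, -0.8, 12.3]
force: [-0.1, 0.2, 0.3]
gripper_width: 70.1
gripper_force: 0.0
at [642.4 171.  245.8] rot [-180.    -0.8   12.3] TURN rz 0.0 THEN dx -298.9 dy 444.3 dz 5.8
```

```bash
python3 drive.py '[{"dx":-0.5,"dy":0.74},{"dx":-0.5,"dy":0.74},{"dx":-0.5,"dy":0.74},{"dx":-0.5,"dy":0.74},{"dx":-0.5,"dy":0.74},{"dx":-0.5,"dy":0.74},{"dx":-0.5,"dy":0.74},{"dx":-0.5,"dy":0.74}]' 82
python3 drive.py '[{"dx":-0.5,"dy":0.74},{"dx":-0.5,"dy":0.74},{"dx":-0.5,"dy":0.74},{"dx":-0.5,"dy":0.74},{},{}]'
python3 - <<'E'
from h import *
m=env.camera_model("wrist");np.savez("pics/w10",**m)
im=env.grab_frame("wrist");cv2.imwrite("pics/w10.png",im)
go(445,-326.8,240,12.3)
k=cv2.morphologyEx(brown(im),cv2.MORPH_CLOSE,np.ones((5,5)))
for c in blobs(k,400):
    u=cen(c)
    if u[1]<240 and cv2.contourArea(c)<4000:
        b=cv2.boxPoints(cv2.minAreaRect(c));p=plane(m,b,38);print(u,b.round().tolist(),p.mean(0).round(1),[(np.linalg.norm(p[i]-p[i-1]).round(1),np.degrees(np.arctan2(*(p[i]-p[i-1])[1::-1])).round(1)) for i in(0,1,2,3)])
cv2.imwrite("pics/w10c.png",cv2.resize(im[90:250,150:450],None,fx=2.5,fy=2.5,interpolation=2))
E
```

```text
time_s: 36.1
ee_pos: [506.1, -163.1, 237.6]
ee_rot: [-180.0, 0.0, 12.3]
force: [0.9, -0.3, 1.2]
gripper_width: 81.9
gripper_force: 0.0
time_s: 36.7
ee_pos: [440.5, -328.1, 237.4]
ee_rot: [-179.9, 0.0, 12.2]
force: [-0.6, 0.2, 0.1]
gripper_width: 81.6
gripper_force: 0.0
at [ 441.  -327.2  237.5] rot [-179.9    0.    12.3] TURN rz 0.0 THEN dx 4.0 dy 0.4 dz -2.5
(279.89058991630947, 183.67125944070216) [[251.0, 194.0], [281.0, 153.0], [309.0, 174.0], [279.0, 215.0]] [ 446.2 -326.4   38. ] [(np.float64(43.9), np.float64(64.2)), (np.float64(62.8), np.float64(-24.9)), (np.float64(42.4), np.float64(-114.3)), (np.float64(64.0), np.float64(156.4))]
(470.3311130846654, 71.78804026050918) [[453.0, 0.0], [559.0, 0.0], [559.0, 120.0], [453.0, 120.0]] [ 649.5 -558.8   38. ] [(np.float64(132.6), np.float64(18.4)), (np.float64(133.9), np.float64(-72.9)), (np.float64(140.3), np.float64(-158.5)), (np.float64(141.9), np.float64(104.1))]
```

View pics/w10c.png

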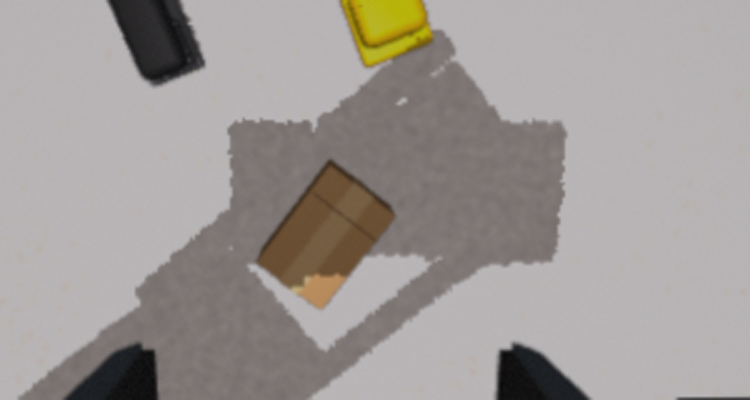

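Carton C2's long axis is at about -24.5° and its centre at (445.5,-326.5). The tape cutter is well clear of it.

Scaled: 3.6 mm is 0.072, -2.4 mm is -0.048, 7.4 degrees is 0.74.

```bash
python3 drive.py '[{"drz":0.74},{"drz":0.74},{"drz":0.74},{"drz":0.74},{"drz":0.72},{"dx":0.072,"dy":-0.048,"dz":0.9},{"dz":0.9},{"dz":0.9}]'
python3 drive.py '[{"dz":0.9},{"dz":0.5},{"dz":0.28},{"dz":0.08},{}]'
python3 drive.py '[{},{},{},{},{},{}]' 25 20
python3 drive.py '[{"dz":-0.6},{"dz":-0.9},{"dz":-0.9},{"dz":-0.9},{"dz":-0.9},{"dz":-0.3},{}]'
python3 drive.py '[{"drz":-0.74},{"drz":-0.74},{"drz":-0.74},{"drz":-0.74},{"drz":-0.72},{}]'
python3 -c "
from h import *
H=np.array([419.6,188.5]);a=np.radians(12.3);x,y=115,-65.5
go(H[0]+x*np.cos(a)-y*np.sin(a),H[1]+x*np.sin(a)+y*np.cos(a),235,12.3)"
```

```text
time_s: 37.55
ee_pos: [446.4, -325.2, 102.0]
ee_rot: [-180.0, -0.1, -24.3]
force: [0.1, -1.5, -0.8]
gripper_width: 81.7
gripper_force: 0.0
time_s: 38.05
ee_pos: [445.9, -325.9, 14.7]
ee_rot: [-180.0, 0.0, -24.4]
force: [-0.0, -0.4, 0.7]
gripper_width: 82.1
gripper_force: 0.0
time_s: 38.65
ee_pos: [445.4, -327.1, 15.2]
ee_rot: [-180.0, -0.0, -24.5]
force: [0.1, 0.3, 1.7]
gripper_width: 42.0
gripper_force: 20.0
time_s: 39.35
ee_pos: [446.4, -327.8, 242.7]
ee_rot: [179.9, -0.3, -24.5]
force: [-0.7, 0.3, -1.2]
gripper_width: 42.0
gripper_force: 20.0
time_s: 39.95
ee_pos: [444.5, -326.4, 237.6]
ee_rot: [-179.8, 0.2, 12.3]
force: [0.3, 0.0, -1.1]
gripper_width: 42.0
gripper_force: 20.0
at [ 444.5 -326.4  237.6] rot [-179.8    0.2   12.3] TURN rz 0.0 THEN dx 200.4 dy -442.8 dz 2.6
```

Scaled: -40.2 mm is -0.804, 18.2 mm is 0.364.

```bash
python3 drive.py '[{"dx":0.364,"dy":-0.804},{"dx":0.364,"dy":-0.804},{"dx":0.364,"dy":-0.804},{"dx":0.364,"dy":-0.804},{"dx":0.364,"dy":-0.804},{"dx":0.364,"dy":-0.804},{"dx":0.364,"dy":-0.804},{"dx":0.364,"dy":-0.804}]'
python3 drive.py '[{"dx":0.364,"dy":-0.804},{"dx":0.364,"dy":-0.804},{"dx":0.364,"dy":-0.804},{},{}]'
python3 - <<'E'
from h import *
H=np.array([419.6,188.5]);a=np.radians(12.3);x,y=115,-65.5
go(H[0]+x*np.cos(a)-y*np.sin(a),H[1]+x*np.sin(a)+y*np.cos(a),34,12.3)
cv2.imwrite("pics/w11.png",env.grab_frame("wrist"))
E
```

```text
time_s: 40.75
ee_pos: [518.4, 20.0, 238.7]
ee_rot: [-180.0, 0.1, 12.2]
force: [1.5, -0.2, -2.1]
gripper_width: 41.7
gripper_force: 20.0
time_s: 41.25
ee_pos: [545.8, 148.2, 238.4]
ee_rot: [180.0, 0.2, 12.3]
force: [0.2, 0.1, -1.4]
gripper_width: 41.6
gripper_force: 20.0
at [545.8 148.2 238.4] rot [180.    0.2  12.3] TURN rz 0.0 THEN dx 0.3 dy -0.7 dz 204.4
```

View pics/w11.png

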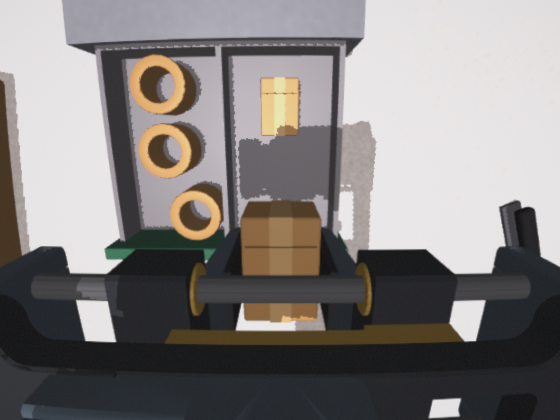

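Three rolls lie flat in the left bay, the front one nudged towards the middle wall at (195,214). The first carton is in the right bay (280,107) and the slot below it is free.

Scaled: 45 mm is 0.9, 30 mm is 0.6.

```bash
python3 drive.py '[{"dy":-0.014,"dz":0.9},{"dz":0.9},{"dz":0.9},{"dz":0.6},{"dz":0.4},{"dz":0.2},{"dz":0.1},{"dz":0.04}]'
python3 drive.py '[{},{},{},{}]' 66
python3 drive.py '[{"dz":-0.6},{"dz":-0.9},{"dz":-0.9},{"dz":-0.9},{"dz":-0.8},{}]'
python3 -c "
from h import *
go(300,160,200,102.3)"
```

```text
time_s: 42.1
ee_pos: [546.8, 147.9, 38.3]
ee_rot: [-180.0, -0.1, 12.3]
force: [0.6, -0.0, -0.8]
gripper_width: 42.1
gripper_force: 20.0
time_s: 42.5
ee_pos: [546.7, 148.6, 38.6]
ee_rot: [-180.0, -0.1, 12.3]
force: [-0.8, -0.8, -0.6]
gripper_width: 65.7
gripper_force: 0.0
time_s: 43.1
ee_pos: [549.5, 149.3, 249.9]
ee_rot: [-180.0, -0.8, 12.3]
force: [-0.6, 0.4, 1.0]
gripper_width: 66.1
gripper_force: 0.0
at [549.5 149.3 249.9] rot [-180.    -0.8   12.3] TURN rz -90.0 THEN dx 63.6 dy -241.5 dz 49.9
```

Scaled: -8.5 degrees is -0.85.

```bash
python3 drive.py '[{"drz":-0.85},{"drz":-0.85},{"drz":-0.85},{"drz":-0.85},{"drz":-0.85},{"drz":-0.85},{"drz":-0.85},{"drz":-0.85}]' 38
python3 drive.py '[{"drz":-0.85},{"drz":-0.85},{"drz":-0.5},{"dx":0.44,"dy":-0.8,"dz":0.2},{"dx":0.44,"dy":-0.8,"dz":0.2},{"dx":0.44,"dy":-0.78,"dz":0.2},{},{}]'
python3 - <<'E'
from h import *
go(419.6,188.5,53,102.3)
im=env.grab_frame("wrist");t=env.grab_frame("top")
cv2.imwrite("pics/w12.png",np.hstack([cv2.resize(im,(400,300)),cv2.resize(t[60:300,80:400],(400,300))]))
E
```

```text
time_s: 43.9
ee_pos: [545.9, 148.4, 242.1]
ee_rot: [-179.9, 0.0, 80.7]
force: [0.2, -0.3, 1.3]
gripper_width: 38.0
gripper_force: 0.0
time_s: 44.7
ee_pos: [415.4, 187.6, 212.8]
ee_rot: [180.0, 0.0, 102.4]
force: [-0.3, 0.4, 0.3]
gripper_width: 38.1
gripper_force: 0.0
at [415.4 187.6 212.8] rot [180.    0.  102.4] TURN rz 0.1 THEN dx -0.1 dy 4.3 dz 159.8
```

View pics/w12.png

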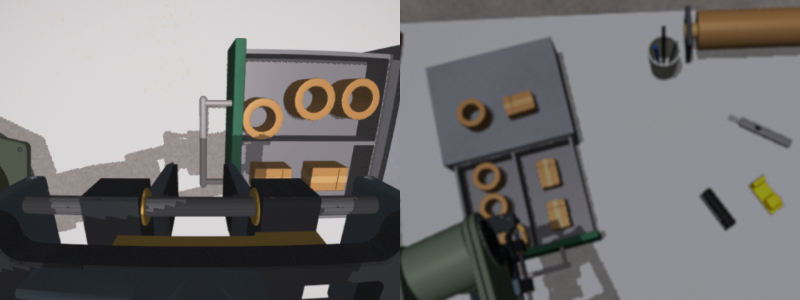

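All five items lie in their compartments and the bench stock area is clear. I grip the handle and push the drawer home.

Scaled: 40 mm is 0.8, 12 mm is 0.24.

```bash
python3 drive.py '[{"dy":0.086},{"dz":0.8},{"dz":0.8},{"dz":0.8},{"dz":0.44},{"dz":0.24},{"dz":0.1},{}]'
python3 drive.py '[{},{},{},{},{}]' 0 30
python3 drive.py '[{"dy":0.1},{"dy":0.2},{"dy":0.3},{"dy":0.4},{"dy":0.4},{"dy":0.4},{"dy":0.4},{"dy":0.4}]'
python3 drive.py '[{"dy":0.4},{"dy":0.4},{"dy":0.3},{"dy":0.2},{"dy":0.1},{}]'
```

```text
time_s: 45.6
ee_pos: [421.0, 188.3, 53.5]
ee_rot: [-180.0, 0.0, 102.3]
force: [0.2, -0.5, -0.1]
gripper_width: 38.1
gripper_force: 0.0
time_s: 46.1
ee_pos: [420.2, 188.5, 54.5]
ee_rot: [180.0, -0.0, 102.3]
force: [-1.6, -1.3, 4.0]
gripper_width: 10.3
gripper_force: 30.0
time_s: 46.9
ee_pos: [547.0, 216.6, 54.5]
ee_rot: [-179.9, -0.0, 102.3]
force: [-3.8, 1.5, 6.5]
gripper_width: 9.9
gripper_force: 30.0
time_s: 47.5
ee_pos: [617.0, 232.1, 54.5]
ee_rot: [179.8, -0.1, 102.3]
force: [1.2, 2.6, 2.7]
gripper_width: 10.5
gripper_force: 30.0
```

Scaled: 3 mm is 0.06, 5 mm is 0.1.

```bash
python3 drive.py '[{"dy":0.1},{"dy":0.1},{"dy":0.06},{}]'
python3 drive.py '[{"dy":0.06},{},{}]'
```

```text
time_s: 47.9
ee_pos: [628.3, 234.6, 54.5]
ee_rot: [180.0, -0.1, 102.3]
force: [-1.2, 2.8, 5.3]
gripper_width: 10.5
gripper_force: 30.0
time_s: 48.2
ee_pos: [631.0, 235.2, 54.5]
ee_rot: [180.0, -0.1, 102.3]
force: [-0.7, 3.1, 3.4]
gripper_width: 10.5
gripper_force: 30.0
```

Scaled: 2 mm is 0.04.

```bash
python3 drive.py '[{"dy":0.04},{},{}]'
```

```text
time_s: 48.5
ee_pos: [632.4, 235.5, 54.5]
ee_rot: [-180.0, -0.1, 102.3]
force: [-3.0, 3.4, 5.9]
gripper_width: 10.3
gripper_force: 30.0
```

Scaled: 2 mm is 0.04, 1 mm is 0.02.

```bash
python3 drive.py '[{"dy":0.04},{"dy":0.02},{},{}]'
```

```text
time_s: 48.9
ee_pos: [632.3, 235.5, 54.5]
ee_rot: [-179.6, -0.0, 102.3]
force: [-9.3, 0.8, 10.7]
gripper_width: 10.3
gripper_force: 30.0
```

At the home stop. I back off the preload, release, rise and check.

Scaled: -2 mm is -0.04.

```bash
python3 drive.py '[{"dy":-0.04},{},{},{},{}]' 36
python3 drive.py '[{"dz":-0.4},{"dz":-0.6},{"dz":-0.8},{"dz":-0.8},{"dy":-0.8,"dz":-0.4},{"dy":-0.8},{"dy":-0.8},{"dy":-0.8}]'
python3 drive.py '[{"dy":-0.8},{"dy":-0.6},{},{}]'
python3 - <<'E'
from h import *
t=env.grab_frame("top");cv2.imwrite("pics/t3.png",t);s=env.grab_frame("side")
cv2.imwrite("pics/end.png",np.clip(1.3*np.hstack([cv2.resize(t[60:300,80:400],(400,300)),cv2.resize(s[100:370,180:440],(400,300))]),0,255).astype('uint8'))
E
```

```text
time_s: 49.4
ee_pos: [634.3, 235.0, 53.6]
ee_rot: [-180.0, 0.0, 102.3]
force: [-1.0, 0.2, 0.3]
gripper_width: 36.2
gripper_force: 0.0
time_s: 50.2
ee_pos: [476.4, 200.5, 204.1]
ee_rot: [180.0, -0.0, 102.3]
force: [-0.0, 0.2, -0.8]
gripper_width: 36.3
gripper_force: 0.0
time_s: 50.6
ee_pos: [409.9, 186.2, 204.5]
ee_rot: [179.9, -0.0, 102.3]
force: [0.6, -0.4, 0.3]
gripper_width: 35.8
gripper_force: 0.0
```

View pics/end.png

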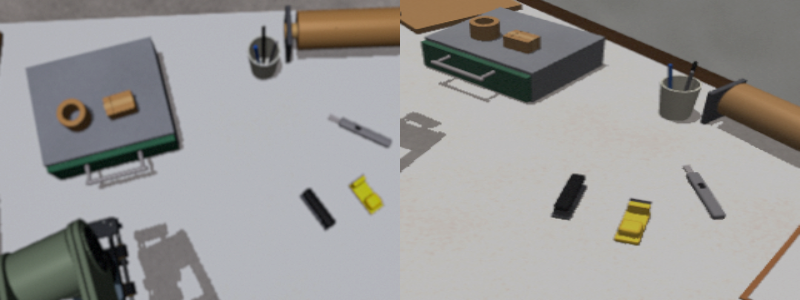

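The drawer is shut flush, no loose stock remains on the bench, and the stapler, tape cutter and knife are where they were.

```bash
python3 -c "
from workcell import env
print(env.job_done())"
```

```text
the job is handed in; nothing more can be done
None
```

I handed the job in after about 51 s of robot time: all three rolls are in the left compartment, both cartons are in the right one, the drawer is pushed fully home, and the tape cutter, stapler and knife were left alone; no verdict was shown.

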